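# Fit up and clamp a pipe piece for tacking

## Robot

A 6-joint arm with a two-finger parallel gripper is mounted at the origin on the work surface. World frame = base frame: x ahead of the robot, y to its left, z up, the work surface at z = 0. Lengths are in mm, angles in rad, forces in N, time in s.
With the tool pointing down it reaches from about 350 to 925 mm from the base axis. Payload 6.4 kg.
Tool frame: the origin (TCP) lies on the centre line of the jaws, within the pads' length; the fingertips stand 17 mm ahead of it and the grasp point (between the pads) lies 2 mm behind it; z points along the fingers, y is the direction in which the jaws open and shut (so a half turn about z gives the same grasp; the last joint's range is limited). The gripper opens to 85 mm and grips with 20 to 120 N. Pads are 22 mm wide; open, the fingers measure 114 mm over their backs; the gripper's body (76 mm by 85 mm) begins 54 mm behind the grasp point. The pads swing forward as they close: fully open they stand 13 mm farther back than shut.
Start: joints at [1.071, 0.245, 1.558, -0, 1.339, -0.174], TCP at [208.041, 615.819, 248.29] pointing down, gripper open.
Joint ranges: [-3.13, 3.13], [-1.02, 2.26], [0.13, 2.54], [-0.95, 4.09], [0.21, 2.88], [-2.74, 2.74]. Speed limits (rad/s): [2.57, 2.57, 3.14, 3.14, 3.14, 3.14].

## Interface

Orientations are given as a 3x3 rotation matrix whose columns are the frame's x, y, z axes.
In Python, from bench import * gives the robot as it stands.
- The arm moves only by the tool send_rows, never from a script. Its argument "steps" is a list that holds one entry, the list of rows, each a list of 7 numbers: the closure, from 0 (fully open) to 1 (shut), then the shift along the world's x, y, z in units of 40 mm (1.0 is 40 mm), then the turn, a rotation vector about the world's x, y, z in rad. A call has 1 to 10 rows; each row shifts and turns the commanded pose from where the row before left it; what a row does not reach is not made up. A row lasts 1/8 s, in which the tool goes at most 62.5 mm and 10.7 degrees, less where a joint would pass 70% of its speed; a pose out of reach is approached as far as the arm can. A call is refused whole if a number of a shift passes 1 or a number of a turn 0.188, either way. A call with a gripper value outside its range is refused whole. The fingers move at their own pace and stop on an object; "force" is the grip in N (left out, the last holds). Time passes only in rows, so rows that do not move let the fingers close. It gives the time, the measured TCP pose, the force and the opening at its end, in the units of the state.
- sense(): the state, without advancing time (a new reading comes with each control period).
- snapshot(name): name is "scene" or "top" or "wrist"; returns the picture (420x560x3 uint8, red, green, blue); there is no depth.
- camera_info(name): a dict with "fx", "fy", "cx", "cy" (pixels), "R" (3x3) and "t" (3): a world point X has camera coordinates R X + t; the wrist camera has in their place "hand_eye" (4x4, takes a point from camera to tool coordinates, whose origin is the TCP and whose axes are the flange's). Camera axes: x right, y down, z forward; pixel columns grow to the right and rows downward; lengths in mm; the calibration is good to about 2 mm. A picture is of the moment at which its call begins: read the wrist's pose just before it. camera_info takes no time and is no camera call.
- close_job(): hands the job in, once; it reports no verdict.
The state is a dict: "time_s": time; "joint_positions": joint angles; "joint_velocities": joint speeds; "effort": joint torques, N m; "position": TCP position; "tcp_rot": TCP orientation; "ft_force": force on the tool from outside, world axes, zero at the start; "torque": the same for the moment, N m; "gripper_width": opening from 0.0 (shut) to 1.0 (fully open).
Only numpy, scipy, OpenCV 4.12 (cv2) and the standard library are available. Lean on these libraries where they do the work, as an engineer would, in place of code of your own. Each camera call takes 0.05 s, during which the arm holds its last target.

## Task

Take the loose pipe piece from the timber rack, lay it in the V of the blue fit-up cradle and slide it through under the clamp bridge until its end butts up against the fixed flanged pipe. Then screw the red knob down, clockwise, until the clamp foot holds the pipe firmly, and let go. Leave the other things on the bench where they are.

Things in the scene. Friction and masses are not known exactly. Their poses are not given: they have to be found in the camera images.
- pipe: The loose pipe piece: dark steel, round, 42 mm outside diameter, 150 mm long, brushed bright and bevelled at both ends, both ends alike, about 0.5 kg. Origin at its middle on its axis; its x axis runs along the pipe. It starts lying level in the rack.
- rack: Low timber rack, fixed: two cross bearers 30 mm wide, 92 mm long, 25 mm high, middles 100 mm apart, with 10 mm chocks on top that stop the pipe rolling. Origin on the table under its middle; x axis along the pipe. The pipe lies on the bearers, its axis 46 mm above the table; between the bearers is free space for fingers down to two 8 mm slats on the table.
- cradle: Blue fit-up cradle, fixed: base plate 345 x 110 x 12 mm carrying a V of 25 mm angle iron, open upwards, along x. Origin on the table under the clamp screw; x axis along the V towards the fixed pipe, z up. A pipe lying in the V has its axis 64 mm above the table, right over the cradle's x axis. The V is 41 mm wide over its outside edges, 52 mm above the table, so fingers can straddle pipe and V.
- v_mouth (a point): The open -x end of the V, on the seated pipe's axis, at x = -187 mm of the cradle, 64 mm above the table; axes as the cradle's. From here to the bridge (172 mm) the V is clear: the loose pipe goes in on this side.
- bridge (a point): Middle of the top of the clamp bridge's crossbar, 132 mm above the table, over the cradle's origin. The bridge stands across the V from x = -15 to +15 mm: two posts 80 mm apart inside, crossbar 104 mm long, 14 mm thick. A brass boss 26 mm in diameter, 10 mm high, stands on it round the screw.
- run_end (a point): Middle of the open end of the fixed flanged pipe, at x = +75 mm of the cradle, 64 mm above the table. This pipe, of the same 42 mm size, lies in the same V from there to +x and is held by a U-bolt at x = +110 mm; its rusty flange, 116 mm in diameter, reaches to x = +183 mm.
- seat (a point): Where the middle of the loose pipe is when it lies in the V and butts up against the fixed pipe: 64 mm straight above the cradle's origin. Axes as the cradle's.
- knob (a joint): Turn of the red clamp knob, rad: 0 fully wound up, growing as it is screwed down, clockwise from above; knob and foot go down 8 mm a turn. The foot touches a seated pipe at about 12.6 rad; from there its rubber is squeezed, 5 N more for each rad, and the knob stops on the boss at 15.7 rad. The screw is stiff (0.06 N m) and stays where it is left.
- knob_top (a point): Centre of the top face of the red clamp knob: knurled, round, 41 mm in diameter, 32 mm high, axis upright, over the clamp bridge. The top is 194 mm above the table when fully wound up and 174 mm when fully down, when its underside meets the brass boss; there is free room all round it down to the crossbar.
- foot: Round rubber-faced clamp foot, 27 mm in diameter, under the bridge on the end of the screw. Origin at the middle of its lower face, which is 16 mm above a seated pipe when the knob is fully wound up.
- spray: Bystander: upright spray can, 65 mm in diameter, 196 mm high, yellow band. Origin at the middle of its foot.
- elbow: Bystander: rusty 90 degree pipe elbow of 42 mm diameter lying flat, about 85 x 85 mm. Origin on the table near its middle.
- flange: Bystander: rusty weld-neck flange lying flat, 116 mm in diameter, 42 mm high. Origin at the middle of its underside.
- magnet: Bystander: red triangular welding magnet lying flat, 110 x 110 x 16 mm. Origin on the table at its middle.
- hammer: Bystander: chipping hammer lying along its x axis, 250 mm long, its head 185 mm across, 27 mm high. Origin on the table at its middle.
- brush: Bystander: wire brush with wooden handle lying along its x axis, 290 mm long, 32 mm high. Origin on the table at its middle.
- tray: Bystander, fixed: grey tray of offcuts, 150 x 110 x 40 mm. Origin on the table under its middle. It and the rack change places.
There are look-alikes about, which are no part of the job. Several things have the shape of the pipe; the one meant has the colours described above.

How it is judged (in metres and radians):
On the way, in this order (a step that is already met when the one before it is completed fails the run):
1. the loose pipe lies in the V and butts up against the fixed pipe (gap under 3 mm) (x of pipe in the frame of seat between -0.003 and 0.003 m and distance between pipe and seat below 0.005 m and angle between the x axis of pipe and the x axis of seat, either way round below 0.05 rad), for 0.2 s.
2. the clamp foot bears on the pipe with more than 6 N (contact force between foot and pipe above 6 N), for 0.2 s.
At the end, for the whole second after the job is handed in: The loose pipe lies at rest in the V within 5 mm of its seat and 0.05 rad of the V's direction, its end within 3 mm of the fixed pipe, and the screwed-down clamp foot presses on it with more than 6 N (all of step 1 and contact force between foot and pipe above 6 N and linear speed of pipe below 0.01 m/s); the robot touches nothing.
It fails at once if a loose bystander is moved more than 30 mm (distance of any of spray, elbow, flange, magnet, hammer, brush from where it was at the start of the episode above 0.03 m).
It also fails if it takes over 72 s, if anything falls off the work surface, if the arm or the gripper's body presses on something with over 40 N, if the wrist force passes 120 N, or if a joint passes its speed limit or range.

## Working session

There is one attempt and no reset: what is moved stays moved. The work goes in short steps, Python scripts to look and compute and a tool call to move; the robot and the scene stay as the last step left them, time stands still between calls to the robot, and variables do not carry over. Pictures are saved under pics/ and viewed, and the job is handed in when it is done.

Besides the shell and the picture viewer there is one more tool, called after "Request:" as name([rows], argument=value, ...), one row to a line, values as JSON. send_rows: Moves the arm, as the interface text tells. Its arguments: {"type":"object","properties":{"steps":{"type":"array"},"force":{"type":"number"}},"required":["steps"]}

```bash
mkdir -p pics; ls; python3 - <<'E'
from bench import *
import cv2
for n in("scene","top","wrist"):
    s=sense(); im=snapshot(n); cv2.imwrite(f"pics/{n}0.png",cv2.cvtColor(im,cv2.COLOR_RGB2BGR))
    print(n,camera_info(n))
print(s)
E
```

```text
pics
scene {'fx': 461.66775880705035, 'fy': 461.66775880705035, 'cx': 276.53826871713164, 'cy': 216.04768009315467, 'R': array([[-5.73079936e-01,  8.19499324e-01, -4.94017859e-04],
       [ 6.77125410e-01,  4.73177420e-01, -5.63563935e-01],
       [-4.61606506e-01, -3.23301696e-01, -8.26072302e-01]]), 't': array([ 253.18488263, -316.07183839, 1815.05425457])}
top {'fx': 412.1778409959609, 'fy': 412.1778409959609, 'cx': 281.78194991457417, 'cy': 209.65869614126086, 'R': array([[ 0.00455827, -0.99991846, -0.01192886],
       [-0.98158621, -0.00219602, -0.19100703],
       [ 0.19096526,  0.01257986, -0.98151618]]), 't': array([  66.98111826,  523.16044709, 1244.77267479])}
wrist {'fx': 366.8600748645954, 'fy': 366.8600748645954, 'cx': 281.59575289630806, 'cy': 211.8508462942232, 'hand_eye': array([[ 2.25609343e-04, -9.49132074e-01, -3.14878159e-01,
         8.15921431e+01],
       [ 9.99999584e-01,  4.92386072e-04, -7.67694290e-04,
        -8.29237092e-01],
       [ 8.83684894e-04, -3.14877855e-01,  9.49131790e-01,
        -1.25699850e+02],
       [ 0.00000000e+00,  0.00000000e+00,  0.00000000e+00,
         1.00000000e+00]])}
{'time_s': 0.1, 'joint_positions': array([ 1.07090079e+00,  2.45698456e-01,  1.55889704e+00,  3.99246534e-05,
        1.33868854e+00, -1.74085351e-01]), 'joint_velocities': array([ 0.00155643, -0.00069591, -0.00336174, -0.00282662,  0.00117496,
       -0.00137229]), 'effort': array([-4.38893285e-04, -4.30676115e+01, -3.27125967e+01, -2.07498024e-04,
        2.88730895e-03, -1.74102661e-05]), 'position': array([207.79857309, 615.39575495, 247.31711749]), 'tcp_rot': array([[-9.47388625e-01,  3.20084489e-01, -8.44836573e-04],
       [ 3.20085433e-01,  9.47387548e-01, -1.46578863e-03],
       [ 3.31211446e-04, -1.65909135e-03, -9.99998569e-01]]), 'ft_force': array([-0.35202995, -0.65652612, -0.40428976]), 'torque': array([ 0.00825389, -0.02830324, -0.06506385]), 'gripper_width': 1.00110196501815}
```

View pics/scene0.png

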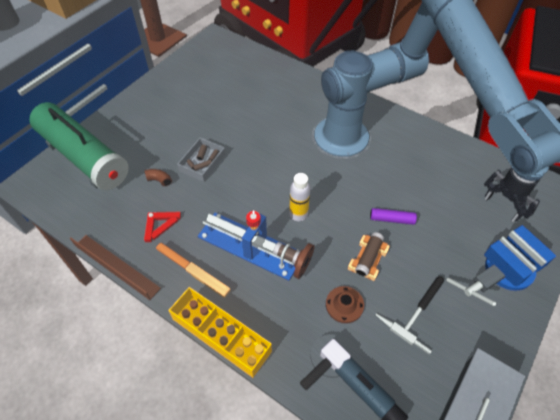

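View pics/top0.png

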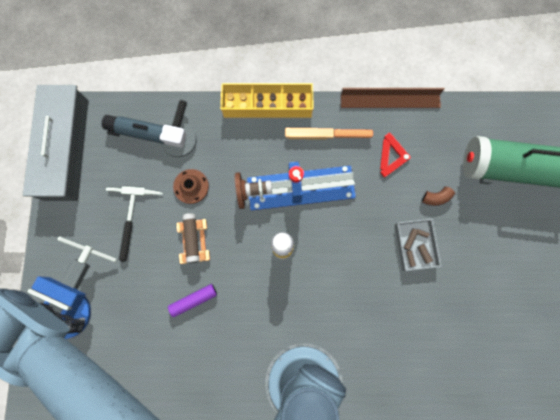

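View pics/wrist0.png

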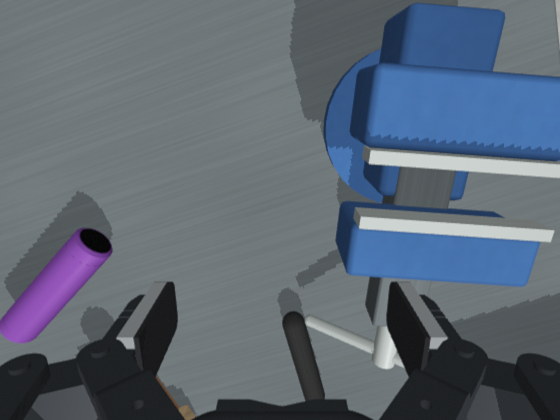

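The scene and top pictures show three pipe-shaped candidates in the top view. They are the dark pipe on the timber rack (193,238), a purple tube (192,300), and short brown offcuts in the tray (417,247). The dark pipe with bright ends on the rack fits the description. The cradle runs from its mouth at about (352,178) to the flange at (241,190). I'll enlarge both to confirm.

```bash
python3 - <<'E'
import cv2,numpy as np
t=cv2.imread("pics/top0.png"); s=cv2.imread("pics/scene0.png")
a=cv2.resize(t[200:280,150:250],None,fx=4,fy=4,interpolation=cv2.INTER_CUBIC)
b=cv2.resize(s[220:290,335:400],None,fx=4.57,fy=4.57,interpolation=cv2.INTER_CUBIC)
h=320;cv2.imwrite("pics/c1.png",np.hstack([a[:h],b[:h]]))
cv2.imwrite("pics/c2.png",cv2.resize(t[150:220,225:365],None,fx=5.5,fy=5.5,interpolation=cv2.INTER_CUBIC))
E
```

```text
(no output)
```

View pics/c1.png

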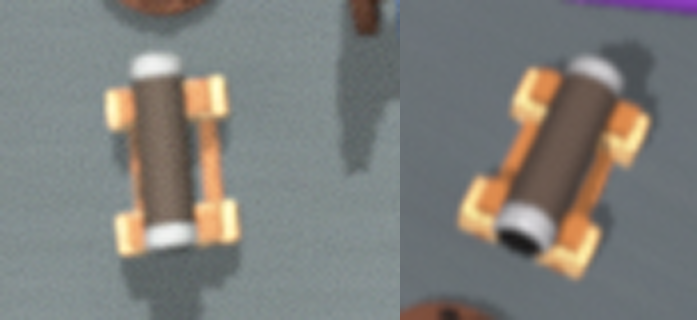

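View pics/c2.png

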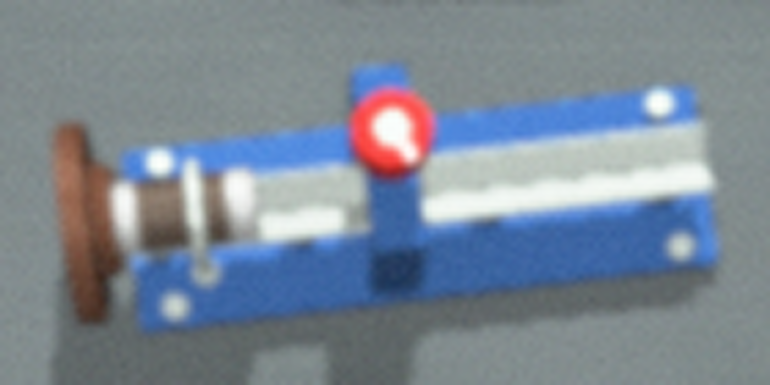

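The rack pipe is dark steel with bright ends, so it is the one meant. Next I'll work out the positions.

```bash
cat > h.py <<'E'
from bench import *
import numpy as np, cv2
def onz(name,uv,z,st=None):
    c=camera_info(name)
    d=np.array([(uv[0]-c['cx'])/c['fx'],(uv[1]-c['cy'])/c['fy'],1.])
    if name=='wrist':
        H=c['hand_eye'];R=np.array(st['tcp_rot']);p=np.array(st['position'])
        D=R@H[:3,:3]@d; C=R@H[:3,3]+p
    else:
        D=c['R'].T@d; C=-c['R'].T@c['t']
    return C+D*(z-C[2])/D[2]
def save(n,im): cv2.imwrite(n,cv2.cvtColor(im,cv2.COLOR_RGB2BGR))
E
python3 - <<'E'
from h import *
np.set_printoptions(precision=1,suppress=True)
c=camera_info('top');print(-c['R'].T@c['t'])
f=lambda x,y:(225+(x-2.25)/5.5,150+(y-2.25)/5.5)
co=[onz('top',f(*p),12) for p in [(122,152),(692,88),(716,262),(140,330)]]
co=np.array(co);print(co, co.mean(0)); print([np.linalg.norm(co[i]-co[(i+1)%4]) for i in range(4)])
ax=(co[0]+co[3]-co[1]-co[2])/2;ax/=np.linalg.norm(ax);print('axis',ax,np.arctan2(ax[1],ax[0]))
print('knob',onz('top',f(392,130),194), 'bridge')
print('V mouth', onz('top',f(703,130),52),onz('top',f(712,183),52))
print('run end', onz('top',f(252,205),64))
g=lambda x,y:(150+(x-1.5)/4,200+(y-1.5)/4)
print('pipe', [onz('top',g(*p),z) for p,z in [((156,54),46),((170,246),46),((131,75),46),((181,72),46),((145,230),46),((193,225),46),((118,92),25)]])
k=[onz('top',g(*p),35) for p in [(106,90),(225,76),(238,240),(117,255)]];print('rack',k,np.mean(k,0))
E
```

```text
[ 275.5   52.5 1322.5]
[[ 639.   185.1   12. ]
 [ 679.2 -156.6   12. ]
 [ 572.2 -167.9   12. ]
 [ 530.5  172.2   12. ]] [605.2   8.2  12. ]
[np.float64(344.04746045089416), np.float64(107.59762352723371), np.float64(342.6118870377359), np.float64(109.31332259714713)]
axis [-0.1  1.   0. ] 1.6903327971378654
knob [600.5  27.5 194. ] bridge
V mouth [ 641.6 -155.9   52. ] [ 609.9 -160.2   52. ]
run end [593.3 104.7  64. ]
pipe [array([512.1, 363.1,  46. ]), array([361.3, 345. ,  46. ]), array([495.2, 382. ,  46. ]), array([497.7, 342.6,  46. ]), array([373.6, 365. ,  46. ]), array([377.5, 327.9,  46. ]), array([485. , 397.1,  25. ])]
rack [array([485. , 404.1,  35. ]), array([496.5, 309.9,  35. ]), array([366.9, 294.6,  35. ]), array([354.9, 388.6,  35. ])] [425.8 349.3  35. ]
```

Request:
send_rows([
  [[0, 0.7, -0.8, -0.15, 0, 0, 0.055], [0, 0.7, -0.8, -0.15, 0, 0, 0.055], [0, 0.7, -0.8, -0.15, 0, 0, 0.055], [0, 0.7, -0.8, -0.15, 0, 0, 0.055], [0, 0.7, -0.8, -0.15, 0, 0, 0.055], [0, 0.7, -0.8, -0.15, 0, 0, 0.055], [0, 0.7, -0.8, -0.15, 0, 0, 0.055], [0, 0.78, -0.96, -0.15, 0, 0, 0.06], [0, 0, 0, 0, 0, 0, 0], [0, 0, 0, 0, 0, 0, 0]],
])

```text
time_s: 1.4
position: [434.9, 353.6, 200.2]
tcp_rot: [[-0.993, -0.118, -0.001], [-0.118, 0.993, 0.0], [0.001, 0.0, -1.0]]
ft_force: [0.8, 0.7, 0.6]
gripper_width: 1.001
```

```bash
python3 - <<'E'
from h import *
s=sense();im=snapshot('wrist');save('pics/w1.png',im)
import pickle;pickle.dump(s,open('s1.pkl','wb'))
print(s['time_s'],s['position'],s['tcp_rot'],s['joint_positions'])
b=snapshot('scene')
t=snapshot('top')
save('pics/s1.png',cv2.resize(b[60:270,280:560],(784,588),interpolation=cv2.INTER_CUBIC))
E
```

```text
1.4 [434.94329588 353.5876094  200.15107959] [[-9.92975709e-01 -1.18317140e-01 -5.42892686e-04]
 [-1.18317207e-01  9.92975846e-01  9.23325320e-05]
 [ 5.28154803e-04  1.55917508e-04 -9.99999848e-01]] [ 4.80188945e-01  8.62542801e-02  1.82900175e+00  3.53384088e-04
  1.22677549e+00 -1.20932163e+00]
```

View pics/w1.png

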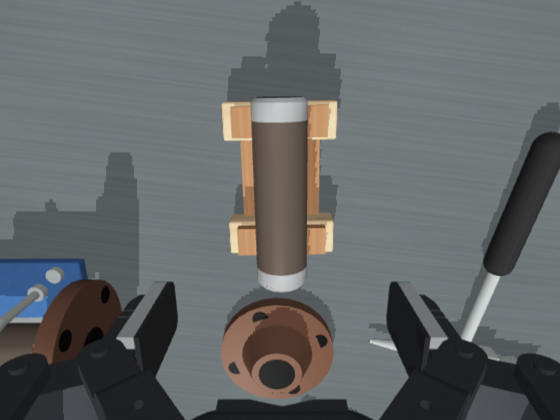

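View pics/s1.png

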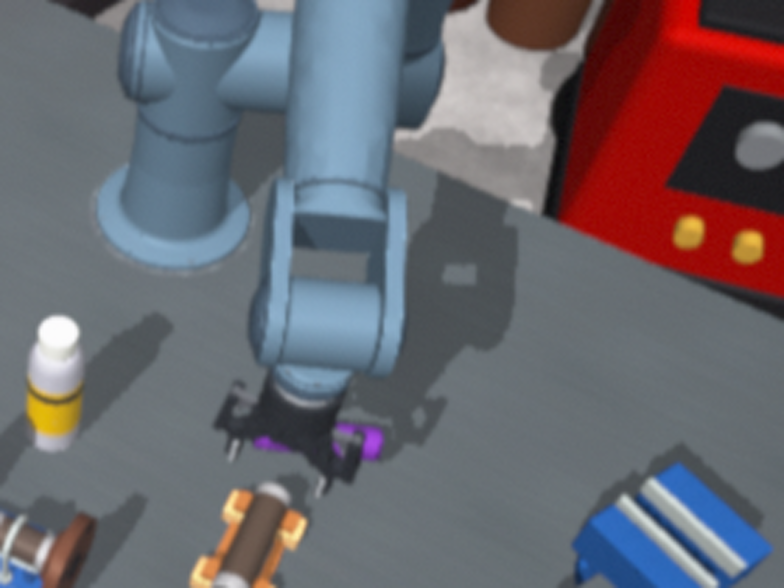

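The wrist picture shows the pipe on the rack, dark with bright ends. Its far end is at about (279,98) and its near end at about (282,290). I'll measure it from these.

```bash
python3 - <<'E'
from h import *
import pickle
np.set_printoptions(precision=1,suppress=True)
s=pickle.load(open('s1.pkl','rb'))
H=camera_info('wrist')['hand_eye']
print('cam',s['tcp_rot']@H[:3,3]+s['position'])
for n,p,z in [('L far',(252,110),46),('R far',(308,110),46),('L near',(258,280),46),('R near',(306,280),46),('end far top',(279,97),67),('end far',(279,97),46),('near',(282,291),67),('near',(282,291),46),('rackFL',(223,103),35),('FR',(336,101),35),('NL',(232,256),25),('NR',(331,254),25)]:
    print(n,onz('wrist',p,z,s))
E
```

```text
cam [353.8 343.5 325.9]
L far [369.9 323.2  46. ]
R far [365.  364.2  46. ]
L near [509.1 341.5  46. ]
R near [504.2 382.3  46. ]
end far top [358.1 342.   67. ]
end far [358.5 341.9  46. ]
near [505.  361.7  67. ]
near [517.3 363.1  46. ]
rackFL [368.  300.1  35. ]
FR [356.4 385.2  35. ]
NL [499.4 315.7  25. ]
NR [486.9 403.8  25. ]
```

Request:
send_rows([
  [[0, -0.06, -0.04, -0.8, 0, 0, 0], [0, 0, 0, -0.8, 0, 0, 0], [0, 0, 0, -0.8, 0, 0, 0], [0, 0, 0, -0.8, 0, 0, 0], [0, 0, 0, -0.8, 0, 0, 0], [0, 0, 0, 0, 0, 0, 0], [1, 0, 0, 0, 0, 0, 0], [1, 0, 0, 0, 0, 0, 0], [1, 0, 0, 0, 0, 0, 0], [1, 0, 0, 0, 0, 0, 0]],
], force=80)

```text
time_s: 2.8
position: [434.1, 352.6, 42.3]
tcp_rot: [[-0.993, -0.119, 0.003], [-0.119, 0.993, 0.002], [-0.003, 0.001, -1.0]]
ft_force: [-0.9, 0.1, 6.2]
gripper_width: 0.468
```

Request:
send_rows([
  [[1, 0, 0, 0.5, 0, 0, 0], [1, 0, 0, 1, 0, 0, 0], [1, 0, 0, 1, 0, 0, 0], [1, 0, 0, 1, 0, 0, 0], [1, 0, 0, 1, 0, 0, 0], [1, 0, 0, 1, 0, 0, 0], [1, 0, 0, 0.4, 0, 0, 0], [1, 0, 0, 0, 0, 0, 0]],
])

```text
time_s: 3.8
position: [432.9, 351.8, 277.0]
tcp_rot: [[-0.993, -0.119, 0.001], [-0.119, 0.993, 0.001], [-0.001, 0.001, -1.0]]
ft_force: [0.7, -1.2, -6.0]
gripper_width: 0.469
```

Request:
send_rows([
  [[1, 0.4, -0.9, 0, 0, 0, -0.15], [1, 0.4, -0.9, 0, 0, 0, -0.15], [1, 0.4, -0.9, 0, 0, 0, -0.15], [1, 0.4, -0.9, 0, 0, 0, -0.15], [1, 0.4, -0.9, 0, 0, 0, -0.15], [1, 0.4, -0.9, 0, 0, 0, -0.15], [1, 0.4, -0.9, 0, 0, 0, -0.15], [1, 0.4, -0.9, 0, 0, 0, -0.15], [1, 0.4, -0.9, 0, 0, 0, -0.15], [1, 0.4, -0.9, 0, 0, 0, -0.15]],
])

```text
time_s: 5.05
position: [591.9, -9.2, 273.0]
tcp_rot: [[-0.184, 0.983, -0.005], [0.983, 0.184, 0.001], [0.002, -0.005, -1.0]]
ft_force: [-0.1, 0.3, -4.9]
gripper_width: 0.469
```

Request:
send_rows([
  [[1, 0.5, -1, 0, 0, 0, -0.07], [1, 0, -0.6, 0, 0, 0, 0], [1, 0, 0, 0, 0, 0, 0], [1, 0, 0, 0, 0, 0, 0]],
])

```text
time_s: 5.55
position: [612.0, -71.5, 274.3]
tcp_rot: [[-0.12, 0.993, -0.003], [0.993, 0.12, 0.001], [0.002, -0.003, -1.0]]
ft_force: [0.4, -0.6, -3.7]
gripper_width: 0.475
```

```bash
python3 - <<'E'
from h import *
import pickle
s=sense();im=snapshot('wrist');save('pics/w2.png',im)
pickle.dump(s,open('s2.pkl','wb'))
print(s['time_s'],s['position'],s['tcp_rot'],s['joint_positions'])
b=snapshot('scene')
save('pics/s2.png',cv2.resize(b[100:310,170:450],(784,588),interpolation=cv2.INTER_CUBIC))
E
```

```text
5.55 [611.97594651 -71.496369   274.25541587] [[-0.11984998  0.99278667 -0.00325881]
 [ 0.99279037  0.11985512  0.00142813]
 [ 0.00180841 -0.00306416 -0.99999367]] [-3.00242367e-01  1.48378235e-01  1.62122389e+00  4.08195957e-04
  1.37552595e+00 -4.20464019e-01]
```

View pics/w2.png

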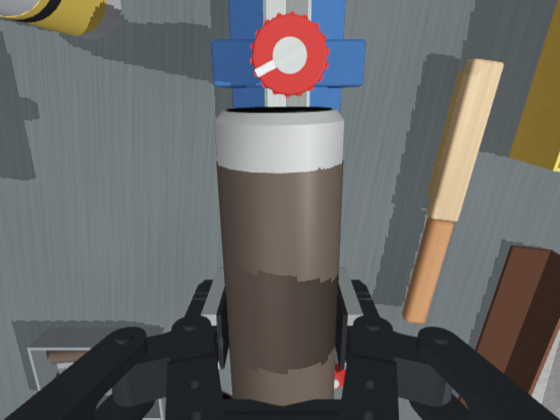

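View pics/s2.png

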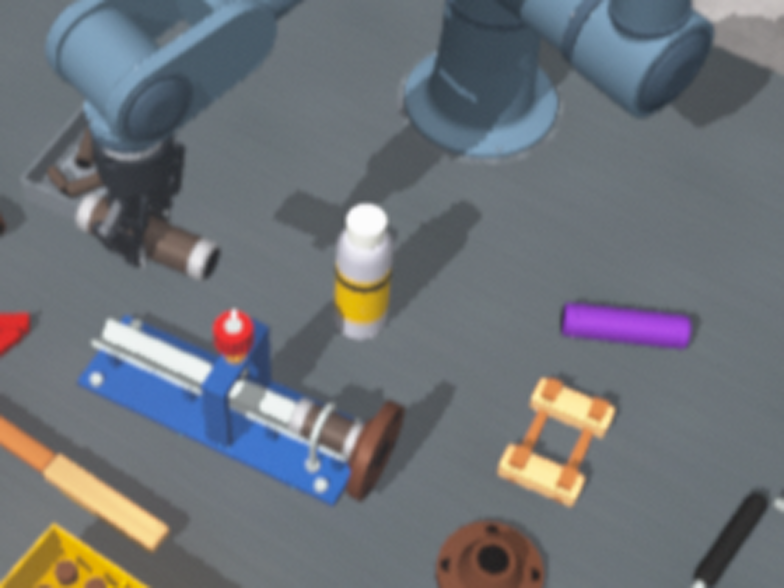

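The wrist picture shows the pipe held, with its far end centred at about (280,115). The knob top is at (289,54), and the bridge crossbar spans columns 211–366, rows 39–87. I'll measure the cradle from these.

```bash
python3 - <<'E'
from h import *
import pickle
np.set_printoptions(precision=1,suppress=True)
s=pickle.load(open('s2.pkl','rb'))
im=cv2.imread('pics/w2.png');cv2.imwrite('pics/w2c.png',cv2.resize(im[0:140,190:390],(800,560),interpolation=cv2.INTER_CUBIC))
for n,p,z in [('knob',(289,54),194),('bar',(213,87),132),('bar',(366,87),132),('bar',(211,40),132),('bar',(365,40),132),('plateL',(230,4),12),('plateR',(344,4),12),('pL',(232,106),12),('pR',(342,106),12),('pipe end',(280,108),293)]:
    print(n,onz('wrist',p,z,s))
E
```

```text
knob [602.7  26.3 194. ]
bar [553.4   4.6 132. ]
bar [658.5  17.3 132. ]
bar [550.3  34.1 132. ]
bar [652.2  46.4 132. ]
plateL [543.2  78.8  12. ]
plateR [649.4  91.6  12. ]
pL [552.2 -12.9  12. ]
pR [663.3   0.6  12. ]
pipe end [601.4   3.3 293. ]
```

View pics/w2c.png

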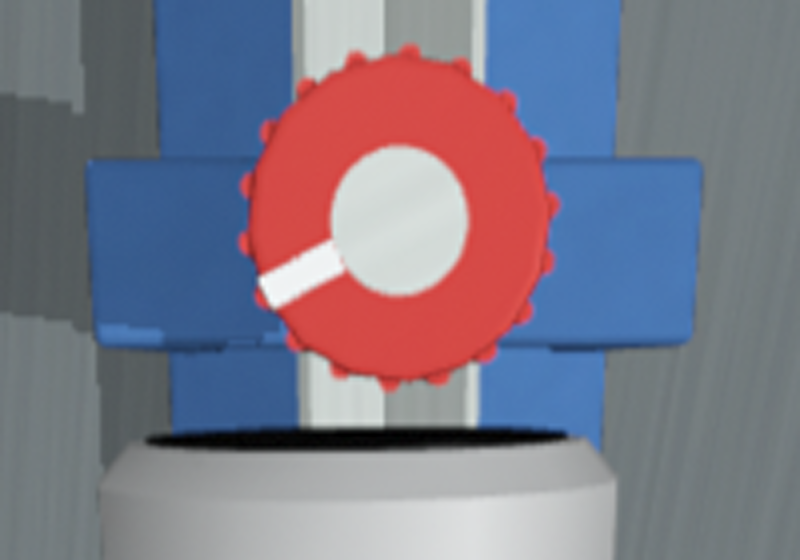

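Request:
send_rows([
  [[1, 0.09, -0.08, -0.6, 0, 0, 0], [1, 0, 0, -1, 0, 0, 0], [1, 0, 0, -1, 0, 0, 0], [1, 0, 0, -1, 0, 0, 0], [1, 0, 0, -1, 0, 0, 0], [1, 0, 0, -0.4, 0, 0, 0], [1, 0, 0, 0, 0, 0, 0], [1, 0, 0, 0, 0, 0, 0]],
])

```text
time_s: 6.65
position: [618.0, -75.6, 78.5]
tcp_rot: [[-0.12, 0.993, 0.004], [0.993, 0.12, -0.001], [-0.002, 0.004, -1.0]]
ft_force: [0.6, 0.5, -3.8]
gripper_width: 0.471
```

```bash
python3 - <<'E'
from h import *
s=sense();save('pics/w3.png',snapshot('wrist'))
b=snapshot('scene');t=snapshot('top')
save('pics/s3.png',np.hstack([cv2.resize(b[170:290,180:320],(467,400),interpolation=cv2.INTER_CUBIC),cv2.resize(t[140:230,280:355],(333,400),interpolation=cv2.INTER_CUBIC)]))
print(s['position'],s['ft_force'],s['tcp_rot'])
E
```

```text
[617.99469956 -75.61575859  78.49933698] [ 0.61915156  0.49566297 -3.75815892] [[-0.12007925  0.99275756  0.00366053]
 [ 0.99276311  0.12008402 -0.00111103]
 [-0.00154256  0.00350062 -0.99999268]]
```

View pics/s3.png

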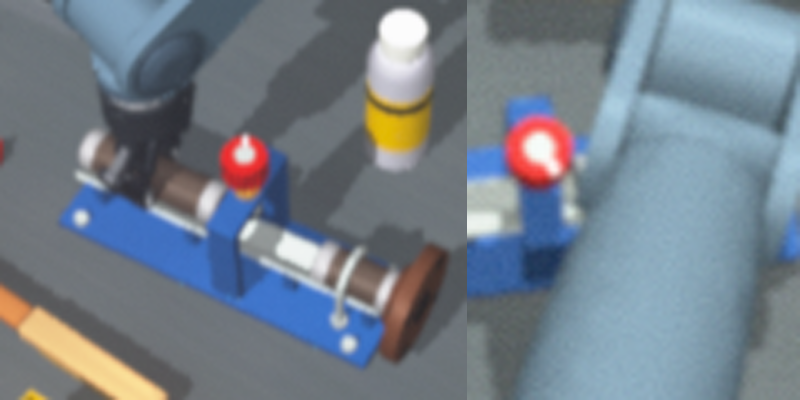

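View pics/w3.png

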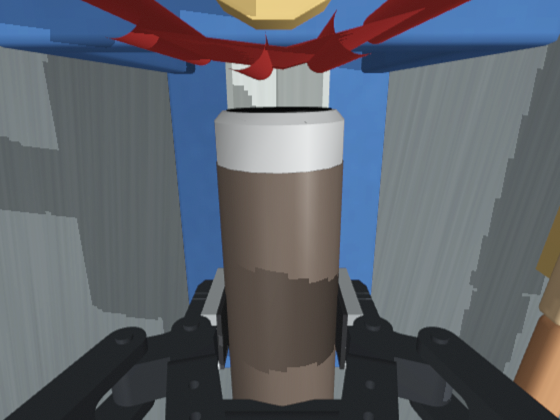

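The pipe hangs centred over the V. In the wrist view the V spans columns 228–331 and the pipe end 217–344.

Request:
send_rows([
  [[1, 0, 0, -0.2, 0, 0, 0], [1, 0, 0, -0.15, 0, 0, 0], [1, 0, 0, -0.05, 0, 0, 0], [1, 0, 0, 0, 0, 0, 0]],
])

```text
time_s: 7.3
position: [616.5, -75.2, 60.6]
tcp_rot: [[-0.119, 0.993, -0.0], [0.993, 0.119, 0.001], [0.001, -0.0, -1.0]]
ft_force: [-1.5, 2.0, 1.2]
gripper_width: 0.471
```

Request:
send_rows([
  [[0, 0, 0, 0, 0, 0, 0], [0, 0, 0, 0, 0, 0, 0], [0, 0, 0, 0, 0, 0, 0], [0, 0, 0, 0.5, 0, 0, 0], [0, 0, 0, 1, 0, 0, 0], [0.75, 0.1, -0.9, 0, 0, 0, 0], [0.75, 0.1, -0.9, 0, 0, 0, 0], [0.75, 0.12, -0.8, 0, 0, 0, 0], [0.75, 0, 0, 0, 0, 0, 0], [0.75, 0, 0, 0, 0, 0, 0]],
])

```text
time_s: 8.55
position: [629.4, -179.0, 121.1]
tcp_rot: [[-0.12, 0.993, 0.001], [0.993, 0.12, -0.0], [-0.0, 0.001, -1.0]]
ft_force: [0.0, 0.1, 0.7]
gripper_width: 0.248
```

```bash
python3 - <<'E'
from h import *
s=sense();save('pics/w4.png',snapshot('wrist'))
import pickle;pickle.dump(s,open('s4.pkl','wb'))
b=snapshot('scene')
save('pics/s4.png',cv2.resize(b[160:300,170:340],(729,600),interpolation=cv2.INTER_CUBIC))
print(s['position'],s['ft_force'],s['gripper_width'])
E
```

```text
[ 629.37740549 -178.99304631  121.10948828] [0.04770284 0.1216585  0.69780215] 0.24824369089315398
```

View pics/s4.png

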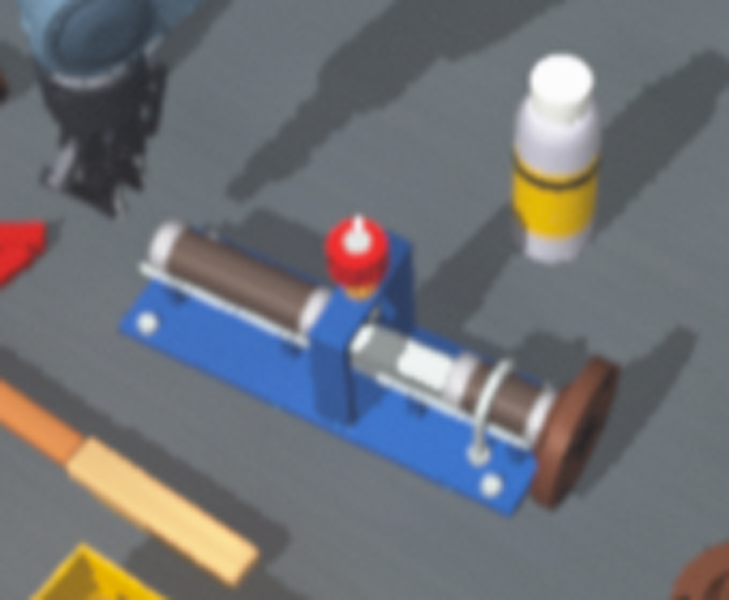

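View pics/w4.png

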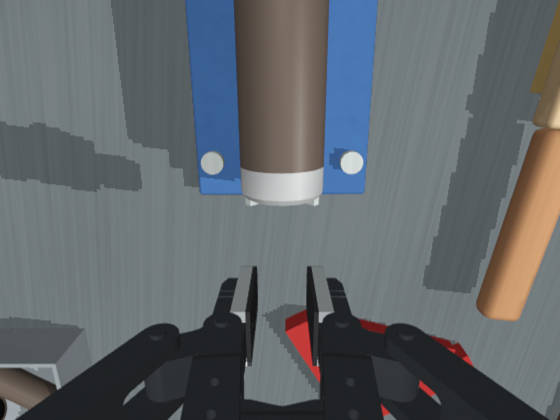

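The pipe rests in the V, with its rear end at about (282,195) in the wrist view. The fingers are centred behind it, so I'll push.

Request:
send_rows([
  [[0.75, 0, 0, -0.6, 0, 0, 0], [0.75, 0, 0, -0.58, 0, 0, 0], [0.75, 0, 0, 0, 0, 0, 0], [0.75, -0.04, 0.3, 0, 0, 0, 0], [0.75, -0.02, 0.2, 0, 0, 0, 0], [0.75, -0.05, 0.4, 0, 0, 0, 0], [0.75, -0.05, 0.4, 0, 0, 0, 0], [0.75, -0.05, 0.4, 0, 0, 0, 0], [0.75, -0.05, 0.4, 0, 0, 0, 0], [0.75, 0, 0, 0, 0, 0, 0]],
])

```text
time_s: 9.9
position: [618.1, -93.2, 72.5]
tcp_rot: [[-0.121, 0.993, -0.002], [0.993, 0.121, 0.002], [0.002, -0.002, -1.0]]
ft_force: [-0.2, 1.0, -0.0]
gripper_width: 0.248
```

Request:
send_rows([
  [[0.75, -0.04, 0.3, 0, 0, 0, 0], [0.75, -0.03, 0.25, 0, 0, 0, 0], [0.75, -0.01, 0.1, 0, 0, 0, 0], [0.75, 0, 0, 0, 0, 0, 0]],
])

```text
time_s: 10.4
position: [615.5, -68.7, 72.9]
tcp_rot: [[-0.12, 0.993, -0.0], [0.993, 0.12, 0.001], [0.001, -0.0, -1.0]]
ft_force: [-0.5, 0.3, 0.2]
gripper_width: 0.249
```

```bash
python3 - <<'E'
from h import *
s=sense()
b=snapshot('scene')
save('pics/s5.png',cv2.resize(b[170:300,180:340],(738,600),interpolation=cv2.INTER_CUBIC))
print(s['position'],s['ft_force'],s['gripper_width'])
E
```

```text
[615.45468678 -68.68629541  72.93386468] [-0.45788093  0.33866512  0.21584287] 0.24882022381774113
```

View pics/s5.png

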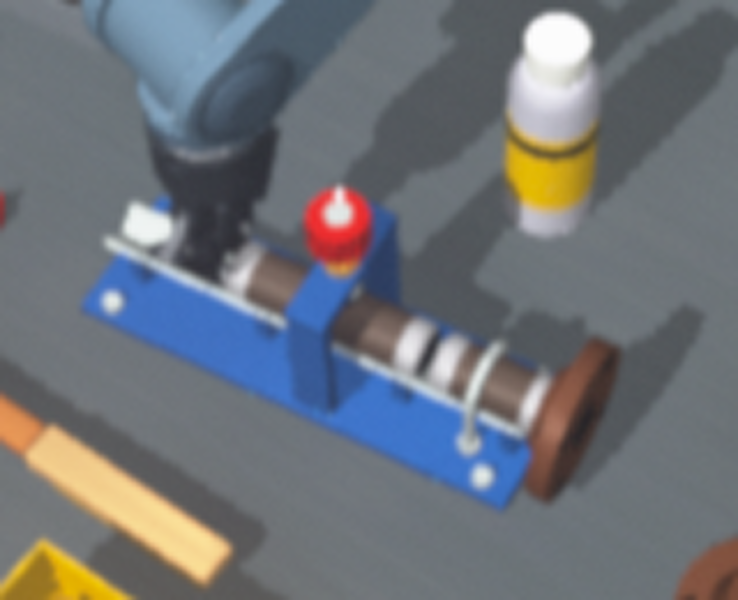

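The push works. A gap of several mm remains at the bright ends, near (430,350) in the crop. I'll creep on.

Request:
send_rows([
  [[0.75, -0.01, 0.07, 0, 0, 0, 0], [0.75, 0, 0.04, 0, 0, 0, 0], [0.75, -0.01, 0.03, 0, 0, 0, 0], [0.75, 0, 0.03, 0, 0, 0, 0], [0.75, 0, 0.02, 0, 0, 0, 0], [0.75, 0, 0, 0, 0, 0, 0]],
])

```text
time_s: 11.2
position: [614.8, -61.8, 73.1]
tcp_rot: [[-0.12, 0.993, -0.0], [0.993, 0.12, -0.0], [-0.0, -0.0, -1.0]]
ft_force: [0.5, -3.0, 0.0]
gripper_width: 0.248
```

Request:
send_rows([
  [[0.75, 0, 0.03, 0, 0, 0, 0], [0.75, 0, 0.02, 0, 0, 0, 0], [0.75, 0, 0, 0, 0, 0, 0]],
])

```text
time_s: 11.58
position: [614.7, -59.8, 73.1]
tcp_rot: [[-0.12, 0.993, -0.0], [0.993, 0.12, -0.0], [-0.0, -0.001, -1.0]]
ft_force: [-2.3, -3.9, 1.0]
gripper_width: 0.247
```

Request:
send_rows([
  [[0.75, 0, 0.02, 0, 0, 0, 0], [0.75, 0, 0.02, 0, 0, 0, 0], [0.75, 0, 0, 0, 0, 0, 0]],
])

```text
time_s: 11.95
position: [614.7, -58.4, 73.1]
tcp_rot: [[-0.12, 0.993, -0.0], [0.993, 0.12, -0.0], [-0.0, -0.0, -1.0]]
ft_force: [-2.3, -4.6, 1.2]
gripper_width: 0.25
```

```bash
python3 - <<'E'
from h import *
s=sense()
b=snapshot('scene');s2=sense()
save('pics/s6.png',cv2.resize(b[220:280,240:320],(800,600),interpolation=cv2.INTER_CUBIC))
print(s['position'],s['ft_force'],s2['ft_force'])
E
```

```text
[614.7489513  -58.35421453  73.07176473] [-2.28974653 -4.64884791  1.22955198] [-1.92448155 -5.61477996  0.89876135]
```

View pics/s6.png

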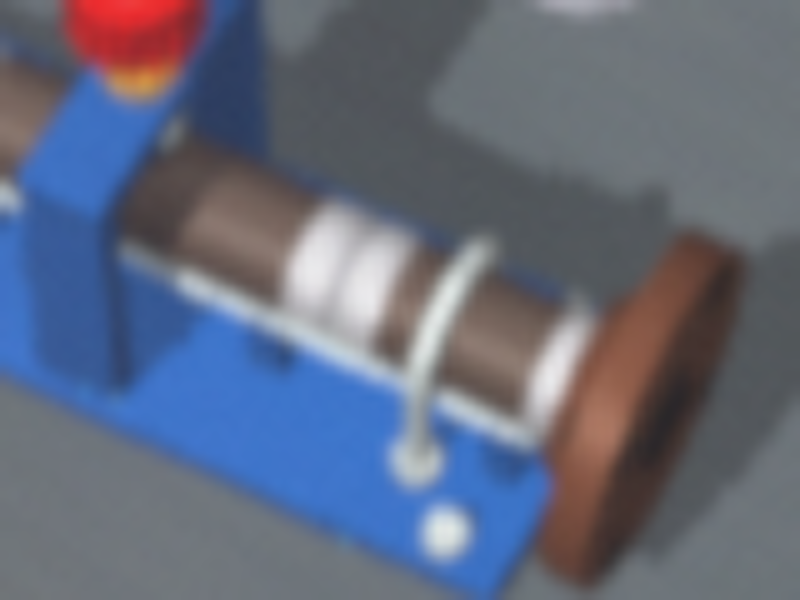

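The bright rings now look butted, with only a faint dark bevel line at about (350,265). I'll push until the force confirms it.

Request:
send_rows([
  [[0.75, 0, 0.03, 0, 0, 0, 0], [0.75, 0, 0.02, 0, 0, 0, 0], [0.75, 0, 0, 0, 0, 0, 0]],
])

```text
time_s: 12.38
position: [614.8, -58.3, 73.1]
tcp_rot: [[-0.12, 0.993, -0.0], [0.993, 0.12, -0.004], [-0.004, -0.001, -1.0]]
ft_force: [-3.0, -12.6, 0.4]
gripper_width: 0.249
```

Request:
send_rows([
  [[0.75, 0, 0.03, 0, 0, 0, 0], [0.75, 0, 0.02, 0, 0, 0, 0], [0.75, 0, 0, 0, 0, 0, 0]],
])

```text
time_s: 12.75
position: [614.9, -58.1, 73.3]
tcp_rot: [[-0.121, 0.993, 0.0], [0.993, 0.121, -0.007], [-0.007, -0.001, -1.0]]
ft_force: [-2.5, -18.4, -0.2]
gripper_width: 0.254
```

Butted: the reaction rose to 18 N with no further advance. I'll back off, lift, and go over the knob while winding the wrist back.

Request:
send_rows([
  [[0.75, 0.06, -0.6, 0, 0, 0, 0], [0.75, 0, 0, 0.3, 0, 0, 0], [0.75, 0, 0, 1, 0, 0, 0], [0, 0, 0, 1, 0, 0, 0.18], [0, 0, 0, 1, 0, 0, 0.18], [0, 0, 0, 1, 0, 0, 0.18], [0, 0, 0, 1, 0, 0, 0.18], [0, 0, 0.2, 0, 0, 0, 0.18], [0, 0, 0.5, 0, 0, 0, 0.18], [0, 0, 0.5, 0, 0, 0, 0.18]],
])

```text
time_s: 14.0
position: [617.3, -28.7, 286.0]
tcp_rot: [[-0.983, 0.184, 0.001], [0.184, 0.983, 0.001], [-0.001, 0.002, -1.0]]
ft_force: [0.9, 0.4, 0.3]
gripper_width: 0.999
```

```bash
python3 - <<'E'
from h import *
np.set_printoptions(precision=3,suppress=True)
s=sense()
print(s['position'],s['joint_positions'])
b=snapshot('scene')
save('pics/s7.png',cv2.resize(b[190:290,190:320],(780,600),interpolation=cv2.INTER_CUBIC))
E
```

```text
[617.325 -28.685 285.958] [-0.23   0.142  1.607  0.002  1.392 -1.617]
```

View pics/s7.png

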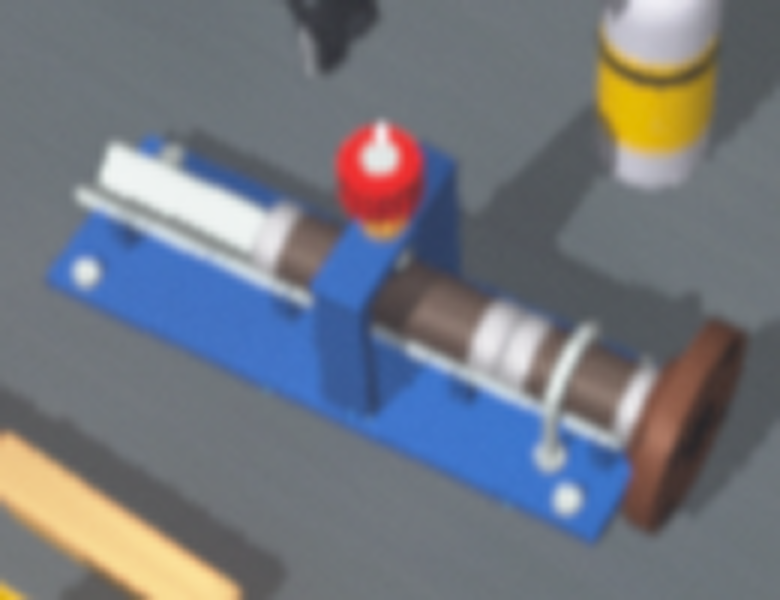

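The picture shows the pipe under the bridge with its end butted at about (512,345). On to the knob.

Request:
send_rows([
  [[0, -0.1, 0.4, 0, 0, 0, 0.18], [0, -0.1, 0.4, 0, 0, 0, 0.18], [0, -0.1, 0.4, 0, 0, 0, 0.18], [0, -0.05, 0.16, 0, 0, 0, 0.18], [0, 0, 0, 0, 0, 0, 0.18], [0, 0, 0, 0, 0, 0, 0.18], [0, 0, 0, 0, 0, 0, 0]],
])

```text
time_s: 14.92
position: [603.3, 24.6, 285.6]
tcp_rot: [[-0.633, -0.774, 0.001], [-0.774, 0.633, 0.001], [-0.001, -0.0, -1.0]]
ft_force: [-0.2, 0.4, -0.9]
gripper_width: 1.001
```

```bash
python3 - <<'E'
from h import *
np.set_printoptions(precision=3,suppress=True)
s=sense();im=snapshot('wrist')
print(s['position'],s['joint_positions'],s['tcp_rot'][:,0])
save('pics/w8.png',im)
hsv=cv2.cvtColor(im,cv2.COLOR_RGB2HSV)
m=((hsv[...,0]<6)|(hsv[...,0]>174))&(hsv[...,1]>140)&(hsv[...,2]>80)
n,l,st,c=cv2.connectedComponentsWithStats(m.astype('uint8'))
for i in range(1,n):
    if st[i,4]>300: print(st[i],c[i],onz('wrist',c[i],194,s))
E
```

```text
[603.31   24.6   285.612] [-0.147  0.109  1.644  0.001  1.388 -2.604] [-0.633 -0.774 -0.001]
[  0   0  35  27 492] [11.329  8.772] [ 635.853 -160.441  194.   ]
[ 251  183   65   71 2680] [282.772 217.996] [598.78   20.725 194.   ]
```

View pics/w8.png

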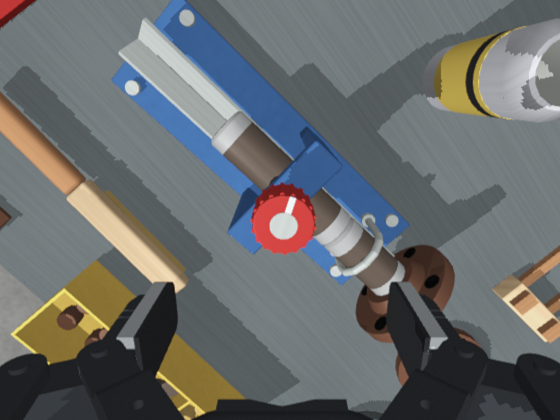

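The wrist view shows the knob top at about (283,224), centred between the jaws, with the pipe butted at about (335,235). I'll descend and grip.

Request:
send_rows([
  [[0, 0, 0, -0.7, 0, 0, 0], [0, 0, 0, -0.8, 0, 0, 0], [0, 0, 0, -0.8, 0, 0, 0], [0, 0, 0, -0.39, 0, 0, 0], [0, 0, 0, 0, 0, 0, 0], [1, 0, 0, 0, 0, 0, 0], [1, 0, 0, 0, 0, 0, 0], [1, 0, 0, 0, 0, 0, 0], [1, 0, 0, 0, 0, 0, 0]],
], force=40)

```text
time_s: 16.1
position: [603.6, 24.5, 179.0]
tcp_rot: [[-0.63, -0.777, 0.001], [-0.777, 0.63, 0.0], [-0.001, -0.001, -1.0]]
ft_force: [-3.5, 1.6, 6.3]
gripper_width: 0.466
```

Request:
send_rows([
  [[1, 0, 0, -0.006, 0, 0, -0.18], [1, 0, 0, -0.006, 0, 0, -0.18], [1, 0, 0, -0.006, 0, 0, -0.18], [1, 0, 0, -0.006, 0, 0, -0.18], [1, 0, 0, -0.006, 0, 0, -0.18], [1, 0, 0, -0.006, 0, 0, -0.18], [1, 0, 0, -0.006, 0, 0, -0.18], [1, 0, 0, -0.006, 0, 0, -0.18], [1, 0, 0, -0.006, 0, 0, -0.18], [1, 0, 0, -0.006, 0, 0, -0.18]],
])

```text
time_s: 17.35
position: [602.8, 26.4, 176.6]
tcp_rot: [[-0.609, 0.793, -0.001], [0.793, 0.609, 0.004], [0.004, 0.001, -1.0]]
ft_force: [-4.5, 8.6, 7.6]
gripper_width: 0.47
```

```bash
python3 - <<'E'
from h import *
np.set_printoptions(precision=3,suppress=True)
s=sense();im=snapshot('wrist')
print(s['position'],s['joint_positions'],s['ft_force'],s['torque'])
save('pics/w9.png',im)
E
```

```text
[602.816  26.371 176.64 ] [-0.146  0.212  1.735  0.004  1.197 -0.802] [-4.478  8.561  7.631] [1.449 1.132 0.065]
```

View pics/w9.png

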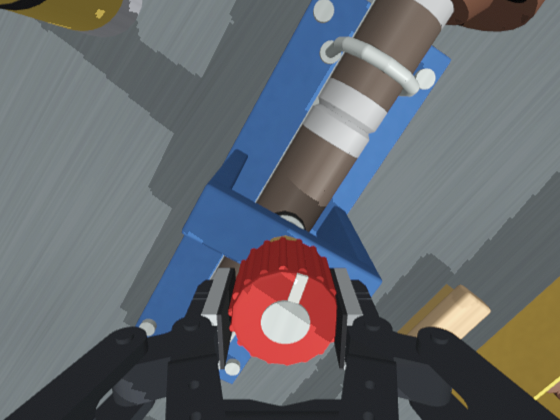

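The knob's white mark keeps its direction in the tool frame ((285,322)→(300,290)), so the knob turns with the jaws. I'll continue.

Request:
send_rows([
  [[1, 0, 0, -0.006, 0, 0, -0.18], [1, 0, 0, -0.006, 0, 0, -0.18], [1, 0, 0, -0.006, 0, 0, -0.18], [1, 0, 0, -0.006, 0, 0, -0.18], [1, 0, 0, -0.006, 0, 0, -0.18], [1, 0, 0, -0.006, 0, 0, -0.18], [1, 0, 0, -0.006, 0, 0, -0.18], [1, 0, 0, -0.006, 0, 0, -0.18], [1, 0, 0, -0.006, 0, 0, -0.18], [1, 0, 0, -0.006, 0, 0, -0.18]],
])

```text
time_s: 18.65
position: [604.5, 27.4, 174.5]
tcp_rot: [[0.911, 0.412, 0.004], [0.412, -0.911, 0.007], [0.007, -0.005, -1.0]]
ft_force: [2.8, 11.2, 4.5]
gripper_width: 0.467
```

Request:
send_rows([
  [[1, 0, 0, -0.006, 0, 0, -0.18], [1, 0, 0, -0.006, 0, 0, -0.18], [1, 0, 0, -0.006, 0, 0, -0.18], [1, 0, 0, -0.006, 0, 0, -0.18], [1, 0, 0, -0.006, 0, 0, -0.18], [1, 0, 0, -0.006, 0, 0, -0.18], [1, 0, 0, -0.006, 0, 0, -0.18], [1, 0, 0, -0.006, 0, 0, -0.18], [1, 0, 0, 0, 0, 0, 0]],
])

```text
time_s: 19.77
position: [605.4, 25.1, 172.7]
tcp_rot: [[0.532, -0.846, 0.007], [-0.846, -0.532, 0.002], [0.002, -0.007, -1.0]]
ft_force: [4.5, 4.7, 2.6]
gripper_width: 0.467
```

```bash
python3 - <<'E'
from h import *
np.set_printoptions(precision=3,suppress=True)
s=sense();im=snapshot('wrist')
print(s['position'],s['joint_positions'],s['ft_force'],s['torque'],s['gripper_width'])
save('pics/w10.png',im)
E
```

```text
[605.441  25.083 172.662] [-0.147  0.218  1.735  0.003  1.182  2.432] [4.467 4.701 2.644] [ 1.013 -1.056 -0.044] 0.46709616401513326
```

View pics/w10.png

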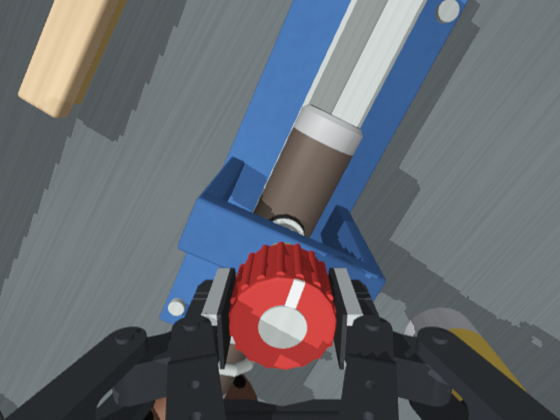

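Request:
send_rows([
  [[0, 0, 0, 0, 0, 0, 0], [0, 0, 0, 0, 0, 0, 0], [0, 0, 0, 0, 0, 0, 0.18], [0, 0, 0, 0, 0, 0, 0.18], [0, 0, 0, 0, 0, 0, 0.18], [0, 0, 0, 0, 0, 0, 0.18], [0, 0, 0, 0, 0, 0, 0.18], [0, 0, 0, 0, 0, 0, 0.18], [0, 0, 0, 0, 0, 0, 0.18], [0, 0, 0, 0, 0, 0, 0.18]],
])

```text
time_s: 21.08
position: [602.8, 24.0, 170.3]
tcp_rot: [[0.906, 0.423, -0.001], [0.423, -0.906, -0.0], [-0.001, -0.0, -1.0]]
ft_force: [0.8, -0.4, -1.1]
gripper_width: 1.0
```

Request:
send_rows([
  [[0, 0, 0, 0, 0, 0, 0.18], [0, 0, 0, 0, 0, 0, 0.18], [0, 0, 0, 0, 0, 0, 0.18], [0, 0, 0, 0, 0, 0, 0.18], [0, 0, 0, 0, 0, 0, 0.18], [0, 0, 0, 0, 0, 0, 0.18], [0, 0, 0, 0, 0, 0, 0.18], [0, 0, 0, 0, 0, 0, 0.18], [0, 0, 0, 0, 0, 0, 0.18], [0, 0, 0, 0, 0, 0, 0.18]],
])

```text
time_s: 22.32
position: [602.8, 24.0, 170.3]
tcp_rot: [[-0.618, 0.786, -0.001], [0.786, 0.618, -0.0], [0.001, -0.001, -1.0]]
ft_force: [1.0, 1.0, 0.5]
gripper_width: 1.003
```

Request:
send_rows([
  [[0, 0, 0, 0, 0, 0, 0.18], [0, 0, 0, 0, 0, 0, 0.18], [0, 0, 0, 0, 0, 0, 0.18], [0, 0, 0, 0, 0, 0, 0.18], [0, 0, 0, 0, 0, 0, 0.18], [0, 0, 0, 0, 0, 0, 0.18], [0, 0, 0, 0, 0, 0, 0.18], [0, 0, 0, 0, 0, 0, 0.18], [0, 0, 0, 0, 0, 0, 0.18], [0, 0, 0, 0, 0, 0, 0.18]],
])

```text
time_s: 23.58
position: [602.8, 24.0, 170.3]
tcp_rot: [[-0.625, -0.781, -0.001], [-0.781, 0.625, -0.0], [0.001, 0.001, -1.0]]
ft_force: [0.2, -0.3, 0.1]
gripper_width: 1.002
```

```bash
python3 - <<'E'
from h import *
np.set_printoptions(precision=3,suppress=True)
s=sense();im=snapshot('wrist')
print(s['time_s'],s['position'],s['joint_positions'],s['ft_force'],s['torque'],s['gripper_width'],s['tcp_rot'])
save('pics/w11.png',im)
E
```

```text
23.575 [602.781  23.965 170.262] [-0.148  0.219  1.739 -0.001  1.185 -2.614] [ 0.159 -0.289  0.094] [0.005 0.055 0.031] 1.0018683854400925 [[-0.625 -0.781 -0.001]
 [-0.781  0.625 -0.   ]
 [ 0.001  0.001 -1.   ]]
```

View pics/w11.png

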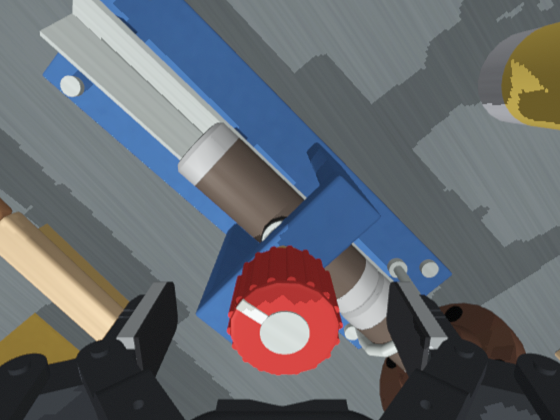

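Request:
send_rows([
  [[0, 0.04, 0.04, 0.04, 0, 0, 0], [1, 0, 0, 0, 0, 0, 0], [1, 0, 0, 0, 0, 0, 0], [1, 0, 0, 0, 0, 0, 0], [1, 0, 0, 0, 0, 0, 0], [1, 0, 0, -0.006, 0, 0, -0.18], [1, 0, 0, -0.006, 0, 0, -0.18], [1, 0, 0, -0.006, 0, 0, -0.18], [1, 0, 0, -0.006, 0, 0, -0.18], [1, 0, 0, -0.006, 0, 0, -0.18]],
])

```text
time_s: 24.88
position: [604.4, 26.1, 171.4]
tcp_rot: [[-1.0, 0.016, -0.001], [0.016, 1.0, 0.0], [0.001, 0.0, -1.0]]
ft_force: [-3.9, 3.1, 5.2]
gripper_width: 0.467
```

Request:
send_rows([
  [[1, 0, 0, -0.006, 0, 0, -0.18], [1, 0, 0, -0.006, 0, 0, -0.18], [1, 0, 0, -0.006, 0, 0, -0.18], [1, 0, 0, -0.006, 0, 0, -0.18], [1, 0, 0, -0.006, 0, 0, -0.18], [1, 0, 0, -0.006, 0, 0, -0.18], [1, 0, 0, -0.006, 0, 0, -0.18], [1, 0, 0, -0.006, 0, 0, -0.18], [1, 0, 0, -0.006, 0, 0, -0.18], [1, 0, 0, -0.006, 0, 0, -0.18]],
])

```text
time_s: 26.12
position: [603.8, 26.8, 169.1]
tcp_rot: [[0.243, 0.97, -0.003], [0.97, -0.243, 0.002], [0.001, -0.004, -1.0]]
ft_force: [-4.8, 4.5, 6.4]
gripper_width: 0.463
```

Request:
send_rows([
  [[1, 0, 0, -0.006, 0, 0, -0.18], [1, 0, 0, -0.006, 0, 0, -0.18], [1, 0, 0, -0.006, 0, 0, -0.18], [1, 0, 0, -0.006, 0, 0, -0.18], [1, 0, 0, -0.006, 0, 0, -0.18], [1, 0, 0, -0.006, 0, 0, -0.18], [1, 0, 0, -0.006, 0, 0, -0.18], [1, 0, 0, -0.006, 0, 0, -0.18], [1, 0, 0, -0.006, 0, 0, -0.18], [1, 0, 0, -0.006, 0, 0, -0.18]],
])

```text
time_s: 27.38
position: [605.0, 26.8, 166.9]
tcp_rot: [[0.889, -0.458, 0.001], [-0.458, -0.889, 0.002], [-0.0, -0.002, -1.0]]
ft_force: [-2.3, 3.8, 4.0]
gripper_width: 0.469
```

Request:
send_rows([
  [[1, 0, 0, -0.006, 0, 0, -0.18], [1, 0, 0, -0.006, 0, 0, -0.18], [1, 0, 0, -0.006, 0, 0, -0.18], [1, 0, 0, 0, 0, 0, 0]],
])

```text
time_s: 27.88
position: [605.1, 26.3, 166.2]
tcp_rot: [[0.534, -0.845, 0.001], [-0.845, -0.534, 0.001], [-0.001, -0.001, -1.0]]
ft_force: [-2.1, 4.0, 4.3]
gripper_width: 0.465
```

```bash
python3 - <<'E'
from h import *
np.set_printoptions(precision=3,suppress=True)
s=sense();im=snapshot('wrist')
print(s['time_s'],s['position'],s['joint_positions'],s['ft_force'],s['torque'],s['gripper_width'])
save('pics/w12.png',im)
E
```

```text
27.875 [605.079  26.346 166.206] [-0.144  0.228  1.736  0.001  1.177  2.434] [-2.06   3.987  4.346] [ 0.688  0.276 -0.123] 0.46531575577353923
```

View pics/w12.png

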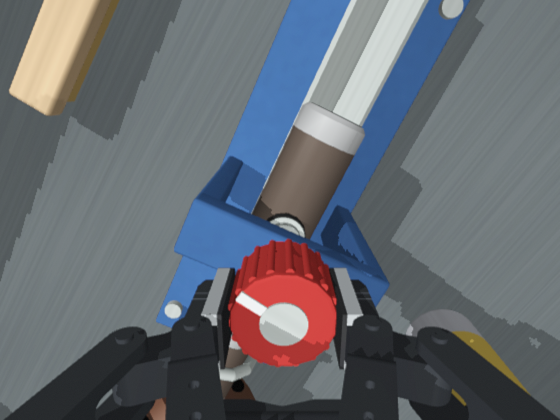

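The knob is now at 10.08 rad, its mark still fixed in the jaws at (250,302). I'll rewind once more.

Request:
send_rows([
  [[0, 0, 0, 0, 0, 0, 0], [0, 0, 0, 0, 0, 0, 0], [0, 0, 0, 0, 0, 0, 0.18], [0, 0, 0, 0, 0, 0, 0.18], [0, 0, 0, 0, 0, 0, 0.18], [0, 0, 0, 0, 0, 0, 0.18], [0, 0, 0, 0, 0, 0, 0.18], [0, 0, 0, 0, 0, 0, 0.18], [0, 0, 0, 0, 0, 0, 0.18], [0, 0, 0, 0, 0, 0, 0.18]],
])

```text
time_s: 29.18
position: [604.8, 25.4, 165.2]
tcp_rot: [[0.906, 0.424, -0.0], [0.424, -0.906, -0.001], [-0.0, 0.0, -1.0]]
ft_force: [0.5, 0.0, 0.5]
gripper_width: 1.0
```

Request:
send_rows([
  [[0, 0, 0, 0, 0, 0, 0.18], [0, 0, 0, 0, 0, 0, 0.18], [0, 0, 0, 0, 0, 0, 0.18], [0, 0, 0, 0, 0, 0, 0.18], [0, 0, 0, 0, 0, 0, 0.18], [0, 0, 0, 0, 0, 0, 0.18], [0, 0, 0, 0, 0, 0, 0.18], [0, 0, 0, 0, 0, 0, 0.18], [0, 0, 0, 0, 0, 0, 0.18], [0, 0, 0, 0, 0, 0, 0.18]],
])

```text
time_s: 30.42
position: [604.8, 25.4, 165.2]
tcp_rot: [[-0.618, 0.786, -0.0], [0.786, 0.618, -0.001], [-0.0, -0.001, -1.0]]
ft_force: [-0.0, -0.2, -0.6]
gripper_width: 0.995
```

Request:
send_rows([
  [[0, 0, 0, 0, 0, 0, 0.18], [0, 0, 0, 0, 0, 0, 0.18], [0, 0, 0, 0, 0, 0, 0.18], [0, 0, 0, 0, 0, 0, 0.18], [0, 0, 0, 0, 0, 0, 0.18], [0, 0, 0, 0, 0, 0, 0.18], [0, 0, 0, 0, 0, 0, 0.18], [0, 0, 0, 0, 0, 0, 0.18], [0, 0, 0, 0, 0, 0, 0.18], [0, 0, 0, 0, 0, 0, 0.18]],
])

```text
time_s: 31.68
position: [604.8, 25.4, 165.2]
tcp_rot: [[-0.625, -0.781, -0.0], [-0.781, 0.625, -0.001], [0.001, -0.0, -1.0]]
ft_force: [-0.2, 0.7, 0.8]
gripper_width: 1.001
```

Request:
send_rows([
  [[1, 0, 0, 0.03, 0, 0, 0], [1, 0, 0, 0, 0, 0, 0], [1, 0, 0, 0, 0, 0, 0], [1, 0, 0, 0, 0, 0, 0], [1, 0, 0, -0.006, 0, 0, -0.18], [1, 0, 0, -0.006, 0, 0, -0.18], [1, 0, 0, -0.006, 0, 0, -0.18], [1, 0, 0, -0.006, 0, 0, -0.18], [1, 0, 0, -0.006, 0, 0, -0.18], [1, 0, 0, -0.006, 0, 0, -0.18]],
])

```text
time_s: 32.92
position: [604.3, 26.0, 165.7]
tcp_rot: [[-0.981, 0.195, -0.002], [0.195, 0.981, -0.0], [0.002, -0.0, -1.0]]
ft_force: [-5.3, 2.4, 4.7]
gripper_width: 0.464
```

Request:
send_rows([
  [[1, 0, 0, -0.006, 0, 0, -0.18], [1, 0, 0, -0.006, 0, 0, -0.18], [1, 0, 0, -0.006, 0, 0, -0.18], [1, 0, 0, -0.006, 0, 0, -0.18], [1, 0, 0, -0.006, 0, 0, -0.18], [1, 0, 0, -0.006, 0, 0, -0.18], [1, 0, 0, -0.006, 0, 0, -0.18], [1, 0, 0, -0.006, 0, 0, -0.18], [1, 0, 0, -0.006, 0, 0, -0.18], [1, 0, 0, -0.006, 0, 0, -0.18]],
])

```text
time_s: 34.17
position: [605.1, 27.1, 164.5]
tcp_rot: [[0.41, 0.912, 0.001], [0.912, -0.41, 0.002], [0.002, -0.0, -1.0]]
ft_force: [-4.1, 1.9, 9.7]
gripper_width: 0.472
```

```bash
python3 - <<'E'
from h import *
np.set_printoptions(precision=3,suppress=True)
s=sense();im=snapshot('wrist')
print(s['time_s'],s['position'],s['joint_positions'],s['ft_force'],s['torque'],s['gripper_width'])
save('pics/w13.png',im)
E
```

```text
34.175 [605.115  27.118 164.507] [-0.143  0.23   1.737  0.002  1.174  0.279] [-4.142  1.933  9.745] [0.233 1.117 0.973] 0.4716380108763952
```

View pics/w13.png

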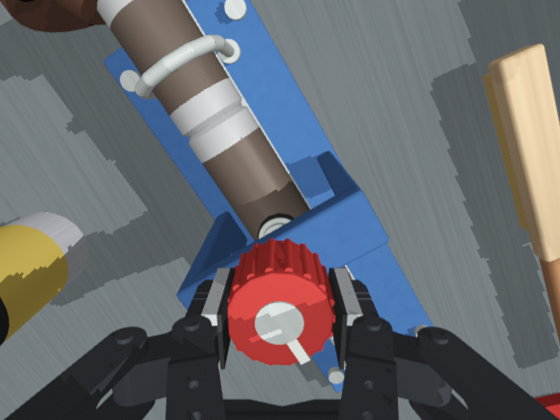

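The measured torque is about 1 N m and the mark has shifted in the jaws (now at (300,350)), so the knob hit something and slipped in the grip. I'll release, rise and look.

Request:
send_rows([
  [[0, 0, 0, 0, 0, 0, 0], [0, 0, 0, 0, 0, 0, 0], [0, 0, 0, 0, 0, 0, 0], [0, 0, 0, 1, 0, 0, 0.18], [0, 0, 0, 1, 0, 0, 0.18], [0, 0, 0, 0.6, 0, 0, 0.18], [0, 0, 0, 0, 0, 0, 0.18]],
])

```text
time_s: 35.1
position: [606.2, 25.5, 270.1]
tcp_rot: [[-0.301, 0.954, 0.006], [0.954, 0.301, -0.001], [-0.003, 0.005, -1.0]]
ft_force: [1.3, -0.2, 0.3]
gripper_width: 1.001
```

```bash
python3 - <<'E'
from h import *
np.set_printoptions(precision=3,suppress=True)
import pickle
s=sense();im=snapshot('wrist')
pickle.dump(s,open('s14.pkl','wb'))
print(s['time_s'],s['position'],s['joint_positions'],s['ft_force'],s['torque'],s['gripper_width'])
save('pics/w14.png',im)
b=snapshot('scene');save('pics/s14f.png',b)
save('pics/s14.png',cv2.resize(b[195:285,210:330],(800,600),interpolation=cv2.INTER_CUBIC))
E
```

```text
35.1 [606.222  25.459 270.118] [-0.145  0.125  1.655 -0.     1.356 -0.45 ] [ 1.319 -0.182  0.255] [-0.014  0.002  0.014] 1.0014043885305057
```

View pics/w14.png

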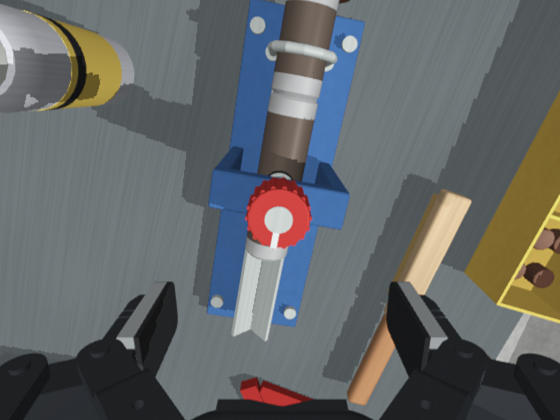

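View pics/s14.png

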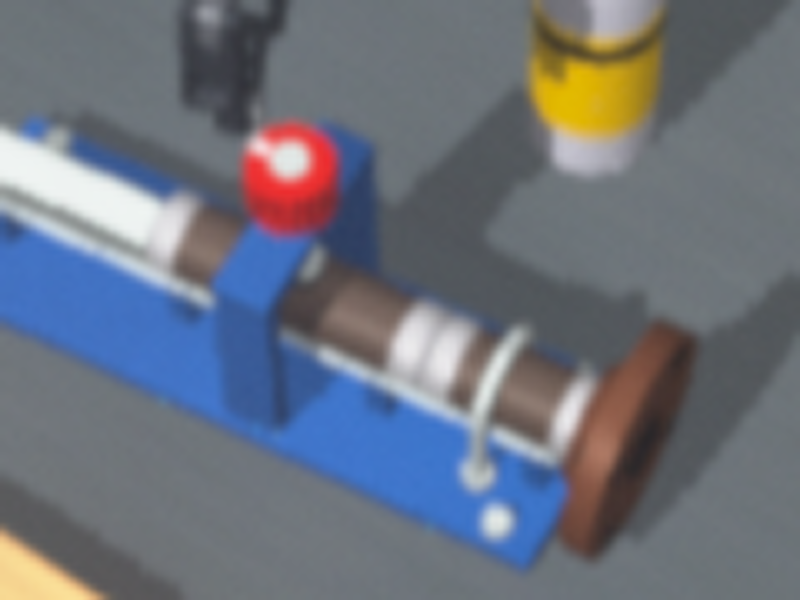

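The scene crop shows the knob down with no brass boss visible (foot of the knob at about (290,230)), and the pipe still butted. I'll triangulate the knob's height to confirm.

```bash
python3 - <<'E'
from h import *
import pickle
from scipy.optimize import least_squares
np.set_printoptions(precision=2,suppress=True)
s=pickle.load(open('s14.pkl','rb'))
for uvs,uvw in [((253.5,219.0),(278,219))]:
    for z in (170,174,180,186,194): print(z,onz('scene',uvs,z)[:2],onz('wrist',uvw,z,s)[:2])
for z in (174,180,188,194): print('start',z,onz('scene',(253.2,216.2),z)[:2],onz('top',(225+389.75/5.5,150+127.75/5.5),z)[:2])
im=cv2.imread('pics/w14.png');cv2.imwrite('pics/w14c.png',cv2.resize(im[150:260,200:360],(800,550),interpolation=cv2.INTER_CUBIC))
E
```

```text
170 [602.05  27.66] [603.24  24.9 ]
174 [604.12  29.4 ] [602.83  26.27]
180 [607.22  32.02] [602.21  28.32]
186 [610.32  34.63] [601.6   30.37]
194 [614.45  38.11] [600.78  33.11]
start 174 [596.48  22.61] [606.22  27.01]
start 180 [599.62  25.26] [604.49  27.15]
start 188 [603.81  28.79] [602.19  27.32]
start 194 [606.95  31.44] [600.46  27.46]
```

View pics/w14c.png

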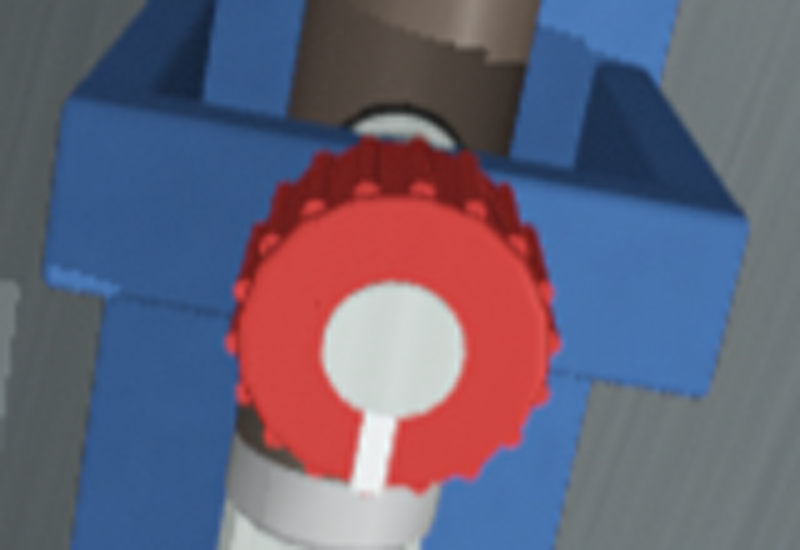

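The knob top triangulates to about 173 mm now. That matches "fully down, 174 mm" and means it started about 7 mm lower than fully wound up, at roughly 4.3 rad. The slip was therefore the knob reaching its stop on the boss. The foot bears on the pipe, the pipe ends are butted at (296,95), and the gripper is clear at 270 mm.

```bash
python3 - <<'E'
from h import *
s=sense();print(s['time_s'],s['ft_force'],s['position']);print(close_job())
E
```

```text
35.2 [0.63550364 0.47339909 0.37274668] [605.03348516  25.60017044 267.41758225]
the job is handed in; nothing more can be done
None
```

I laid the loose pipe from the rack in the cradle's V and pushed it under the bridge until it butted against the fixed pipe. Then I screwed the red knob down to its stop, let go, and handed the job in at 35.2 s.

**Pipe:** During the push the reaction rose to 18 N with no further advance. Before hand-in, the wrist and scene pictures still showed the two ends together.

**Knob:**
- **Height:** the knob top came out at about 173 mm against the 174 mm given for fully down, and the brass boss was no longer visible.
- **Foot force:** I did not measure the clamp force. From the stop position and the data given it should be about 15 N.
- **Start position:** the knob did not start fully wound up. It was at roughly 4.3 rad, so it reached its stop earlier than I had planned and slipped in the jaws at about 1 N m. I then released it and checked it as above.

**Hand-in state:** The gripper was open and clear at about 270 mm, with no force on it. I did not measure the bystanders, but I saw no contact with any of them in the pictures.

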